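# Lock the insole-stamping jig

### The arm

A 7-joint arm with a two-finger parallel gripper is mounted at the origin on the work surface. World frame = base frame: x ahead of the robot, y to its left, z up, the work surface at z = 0. Lengths are in m, angles in rad, forces in N, time in s.
With the tool pointing down it reaches from about 0.425 to 0.875 m from the base axis. Payload 8.4 kg.
Tool frame: the origin (TCP) lies on the centre line of the jaws, within the pads' length; the fingertips stand robot.tips_ahead ahead of it and the grasp point (between the pads) lies 11 mm behind it (robot.tips_ahead is the distance from the TCP to the fingertips, in m); z points along the fingers, y is the line along which they close (so a half turn about z gives the same grasp; the last joint's range is limited). The gripper opens to 87 mm and grips with 3 to 60 N. Pads are 19 mm wide; open, the fingers measure 117 mm over their backs; the gripper's body (75 mm by 190 mm) begins 51 mm behind the grasp point.
Start: joints at [1.064, 0.333, 0.04, 1.465, -0.013, 1.343, -0.059], TCP at [0.258, -0.597, 0.231] pointing down, gripper open.
Joint ranges: [-2.58, 2.58], [-0.38, 2.09], [-1.3, 1.39], [0.25, 2.4], [-1.5, 4.64], [0.08, 2.09], [-2.65, 2.65]. Speed limits (rad/s): [2.22, 2.22, 2.79, 2.79, 3.14, 3.14, 3.14].

### API

Orientations are given as a 3x3 rotation matrix whose columns are the frame's x, y, z axes.
In Python, from rig import robot, viewer gives the robot as it stands.
- The arm moves only by the tool drive_tool, never from a script. Its argument "series" is a list that holds one entry, the list of rows, each a list of 4 numbers: the shift along the tool's x, y, z each as a share of 500 mm, from -1 to 1, then the turn about the tool's z as a share of 1.5 rad, from -1 to 1. In form: [[[tx, ty, tz, yaw], ...]]. A call has 1 to 5 rows; each row is the pose to reach, as a shift and turn from the pose commanded when the call began, along the tool's axes at that moment; what a row does not reach only later rows make up. A row lasts 1/10 s, in which the tool goes at most 50 mm and 8.59 degrees, less where a joint would pass 70% of its speed; a pose out of reach is approached as far as the arm can. A call with a number of a shift or a turn outside -1 to 1 is refused whole. A call with a gripper value outside its range is refused whole. "claw" is the opening, from 0 (shut) to 1 (fully open), set as the call begins (left out, the last holds). The fingers move at their own pace and stop on an object; "grip_force" is the grip in N (left out, the last holds). Time passes only in rows, so rows that repeat a pose let the fingers close. It gives the time, the measured TCP pose, the force, the opening and the grip force at its end, in the units of the state.
- robot.observe(): the state, without advancing time (a new reading comes with each control period).
- viewer.snapshot(name): name is "side" or "top"; returns a dict with "frame" (420x560x3 uint8, blue, green, red), "fx", "fy", "cx", "cy" (pixels), "k1" (the pictures are not rectified: a ray, as slopes to the right and down, at radius r is drawn at 1 + k1 r^2 times it, then the intrinsics apply), "extrinsics" (4x4, takes a point from world to camera coordinates). Camera axes: x right, y down, z forward; pixel columns grow to the right and rows downward; lengths in m; the calibration is good to about 2 mm. A picture is of the moment at which its call begins. There is no depth.
- robot.close_job(): hands the job in; it is judged then, once.
The state is a dict: "clock": time; "joints": joint angles; "dq": joint speeds; "joint_torque": joint torques, N m; "tcp_pos": TCP position; "orientation": TCP orientation; "wrist_force": force on the tool from outside, world axes, zero at the start; "wrist_torque": the same for the moment, N m; "width": finger opening in m; "grasp_force": force on a finger pad.
Only numpy, scipy, OpenCV 4.12 (cv2) and the standard library are available. Lean on these libraries where they do the work, as an engineer would, in place of code of your own. Each camera call takes 0.05 s, during which the arm holds its last target. There are 200 camera calls.

### The job

Lock the stamping jig: push the peg of the red disc round until the slot across the disc lines up with the steel bar, then push the bar by its yellow tab through the slot until it is fully home, with the tab up against the blue guide. Everything is done by pushing: do not lift the bar, and leave the ink pot, the glue tin and the stack of insoles where they stand.

Things in the scene. Friction and masses are not known exactly. Their poses are not given: they have to be found in the camera images.
- jig: The fixed jig: grey steel base 420 x 130 x 6 mm, its ends at x = -230 and 190 mm, with a wooden board beside it (12 mm high, brass pins to 24 mm, out to y = -178 mm) holding a cream insole. Origin at bench height on the bar's centre line; x is the way the bar is pushed, z up. A deck, top at 12 mm, carries the bar from x = -230 to 38 mm. The red disc's axis is at x = 100 mm, y = 0.
- guide (a point): Top edge of the rear face of the blue guide, on the bar's centre line, 35 mm above the bench (screw heads to 38 mm), 7 mm behind the jig's origin; axes as the jig's. The guide is a roofed block 45 mm long and 61 mm wide through which the bar slides. Behind it two low rails (tops at 19 mm, 21 mm apart) on the deck keep the bar straight.
- keeper (a point): Middle between the tops of the two blue keeper cheeks beyond the disc, 35 mm above the bench, at jig x = 172 mm. The cheeks are 20 mm long, 25 mm apart; the bar's nose ends between them.
- disc (a joint): Angle of the red locking disc about its upright axis, rad, counter-clockwise from above. At 0 and at pi (either will do) its slot is in line with the bar. It starts between 0.55 and 2.6, has no stop within 6 rad either way, turns stiffly (0.12 N m, some 3.5 N at the peg) and stays where it is left.
- slot (a point): Centre of the disc's top face, 32 mm above the bench. The disc is 110 mm across; a straight slot 26 mm wide, 22 mm deep (floor 10 mm above the bench) and open at the top and at both ends crosses its middle. x of this point runs along the slot, z up.
- peg_top (a point): Centre of the top of the upright peg on the red disc, 72 mm above the bench: a steel pin 16 mm thick with a black cap (19 mm), standing 40 mm above the disc's top face. It is 36 mm from the disc's axis, square to the slot: when joint disc is 0 it lies on the jig's +y side of the axis, and it moves round with the disc.
- bar: Loose steel bar, 18 mm wide, 14 mm high, 0.28 to 0.56 kg, lying on the deck in the guide; 1 to 4 N slides it. Origin on its underside at the front face of its yellow tab; x along the bar to its rounded nose 195 mm ahead, z up. The tab (12 mm thick, 36 mm wide) is too big for the guide and stops against it. The uncut disc blocks the nose; in the last few degrees the nose steers the slot into line.
- nose (a point): Tip of the bar's rounded nose, at mid height of the bar. At the start 20 to 34 mm from the jig's origin along the jig's x, just short of the disc; with the bar home 188 mm, 6 mm past the keeper.
- tab (a point): Middle of the rear face of the bar's upright yellow tab, 43 mm above the bench (the tab's top is at 64 mm): the face to push on, along the bar's x. Behind it is only the empty deck with the low rails.
- ink_pot: Bystander: closed black ink pot, 52 mm across and 45 mm high, standing loose on the bench beside the jig. Origin at the centre of its underside.
- glue_tin: Bystander: small pale grey glue tin, 60 mm across and 60 mm high, standing loose on the bench beside the jig. Origin at the centre of its underside.
- insoles: Bystander: loose stack of four cream insoles, 250 x 86 mm, 24 mm high, lying on the bench beyond the keeper. Origin under its middle, x along its length.
Mind the look-alikes: they are no part of the job. Several things have the shape of the bar; the one meant has the colours described above.

How it is judged:
On the way, in this order (a step that is already met when the one before it is completed fails the run):
1. the slot is turned into line with the bar, which is still short of the middle of the disc (angle between the x axis of slot and the x axis of jig, either way round below 0.15 rad and x of nose in the frame of jig below 0.1 m), for 0.2 s.
2. the bar is pushed through the slot and home (x of nose in the frame of jig above 0.182 m and angle between the x axis of slot and the x axis of jig, either way round below 0.15 rad), for 0.2 s.
At the end, for the whole second after the job is handed in: The bar lies at rest through the disc's slot and in the keeper, its nose 188 mm (no less than 182) along the jig's x, so that its tab stands within 6 mm of the guide; the slot is in line within 0.15 rad; ink pot, glue tin and insoles are within 30 mm of where they stood (all of step 2 and x of nose in the frame of jig below 0.194 m and y of nose in the frame of jig between -0.012 and 0.012 m and z of nose in the frame of jig below 0.03 m and linear speed of bar below 0.02 m/s and distance of each of ink_pot, glue_tin, insoles from where it was at the start of the episode below 0.03 m); the robot touches nothing.
It fails at once if the bar is lifted (nose or tab more than 15 mm up) (z of nose in the frame of jig above 0.034 m or z of tab in the frame of jig above 0.058 m).
It fails at once if the ink pot, the glue tin or the insole stack is moved more than 30 mm, lifted or tipped (distance of any of ink_pot, glue_tin, insoles from where it was at the start of the episode above 0.03 m or angle between any of ink_pot, glue_tin's own z axis and vertical above 0.4 rad).
It also fails if it takes over 54 s, if anything falls off the work surface, if the arm or the gripper's body presses on something with over 40 N, if the wrist force passes 120 N, or if a joint passes its speed limit or range.

## Working session

There is one attempt and no reset: what is moved stays moved. The work goes in short steps, Python scripts to look and compute and a tool call to move; the robot and the scene stay as the last step left them, time stands still between calls to the robot, and variables do not carry over. Pictures are saved under pics/ and viewed, at most 10 in all, crops included, and the job is handed in when it is done.

Besides the shell and the picture viewer there is one more tool, called after ">>>" as name(argument=value, ...), one argument or row to a line, values as JSON. drive_tool: Moves the arm, as the interface text tells. Shift numbers are shares of 500 mm and turn numbers shares of 1.5 rad, none past 1 either way. Its arguments: {"type":"object","properties":{"series":{"type":"array","items":{"type":"array","items":{"type":"array","items":{"type":"number","minimum":-1,"maximum":1}}}},"claw":{"type":"number"},"grip_force":{"type":"number"}},"required":["series"]}

```bash
ls; mkdir -p pics; cat > h.py <<'E'
import numpy as np, cv2
from rig import robot, viewer
def ray(s,u,v):
    K=np.array([[s["fx"],0,s["cx"]],[0,s["fy"],s["cy"]],[0,0,1]])
    p=np.array([(u-s["cx"])/s["fx"],(v-s["cy"])/s["fy"]]); q=p.copy()
    for _ in range(30): q=p/(1+s["k1"]*(q@q))
    E=np.array(s["extrinsics"]); R,t=E[:3,:3],E[:3,3]
    return -R.T@t, R.T@np.array([q[0],q[1],1])
def at(s,u,v,z):
    c,d=ray(s,u,v); return c+d*(z-c[2])/d[2]
def proj(s,P):
    E=np.array(s["extrinsics"]); c=E[:3,:3]@P+E[:3,3]; q=c[:2]/c[2]; q=q*(1+s["k1"]*(q@q))
    return np.array([q[0]*s["fx"]+s["cx"],q[1]*s["fy"]+s["cy"]])
E
python3 - <<'E'
from h import *
import pickle
S={n:viewer.snapshot(n) for n in("top","side")}
pickle.dump(S,open("s0.pkl","wb"))
for n,s in S.items():
    cv2.imwrite(f"pics/{n}0.png",cv2.resize(s["frame"],(800,600),interpolation=cv2.INTER_CUBIC))
    print(n,ray(s,280,210),s["k1"])
o=robot.observe();print(o["tcp_pos"],o["orientation"],o["wrist_force"],o["width"],robot.tips_ahead,o["clock"])
E
```

```text
pics
top (array([ 0.5149179 , -0.04023423,  1.35840983]), array([ 0.04700794,  0.02214782, -0.99866801])) -0.12810409034784784
side (array([ 0.53078992, -1.06707642,  0.64073988]), array([ 0.02271461,  0.88386636, -0.46725118])) -0.0904201752892973
[ 0.25757524 -0.59633403  0.22975579] [[ 9.18017440e-01  3.96539476e-01 -6.50406966e-04]
 [ 3.96540001e-01 -9.18016528e-01  1.29659311e-03]
 [-8.29339931e-05 -1.44820746e-03 -9.99998948e-01]] [-0.32263731  0.33690879  0.72296953] 0.08713433347830025 0.008 0.1
```

View pics/top0.png

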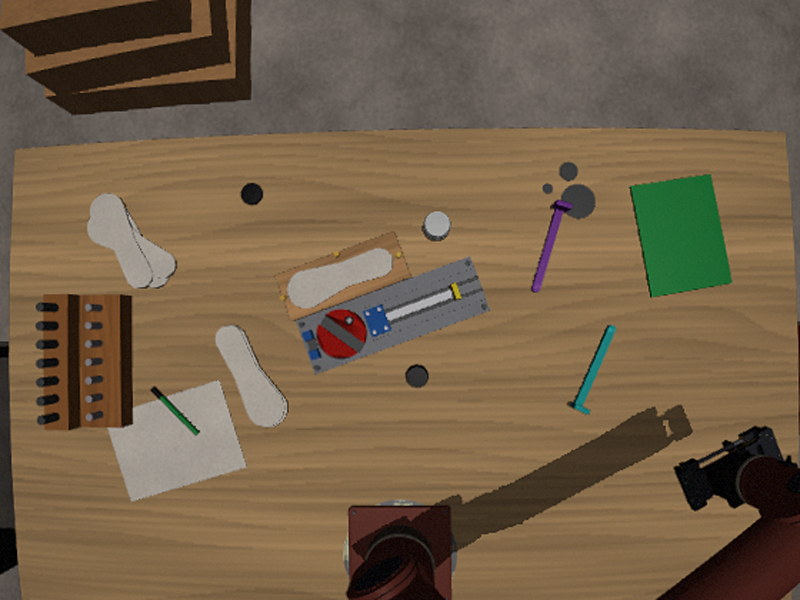

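View pics/side0.png

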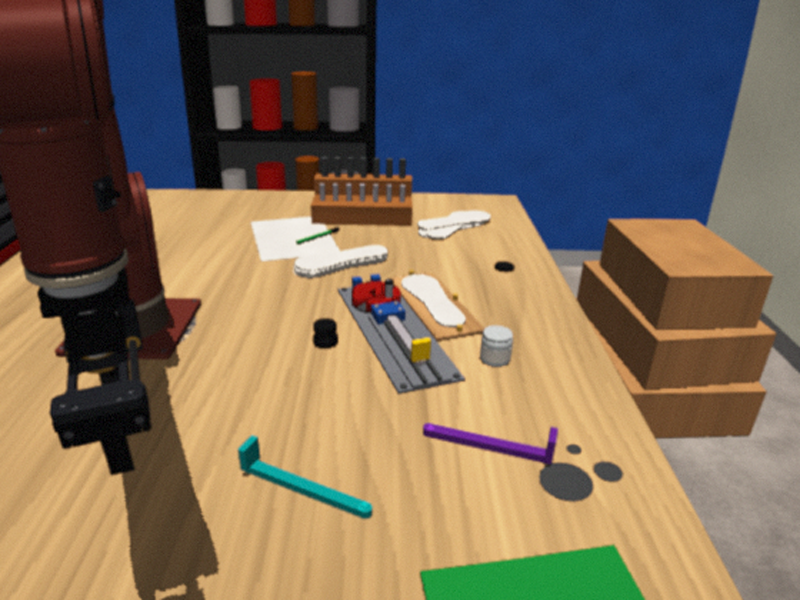

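The top view shows the steel bar with yellow tab at (420,305), tab (455,291), disc (341,333) and peg cap about (348,321). The ink pot is at (417,376), the glue tin at (436,225) and the insole stack at (252,375). Look-alikes are the purple bar (548,245) and the teal bar (595,370). The steel bar in the jig is the one I want, so I'll take a close crop.

```bash
python3 - <<'E'
from h import *
import pickle
S=pickle.load(open("s0.pkl","rb"));s=S["top"]
# crop origin (190,150), 160x120, x5
cv2.imwrite("pics/c1.png",cv2.resize(s["frame"][155:275,190:350],None,fx=5,fy=5,interpolation=cv2.INTER_CUBIC))
E
```

```text
(no output)
```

View pics/c1.png

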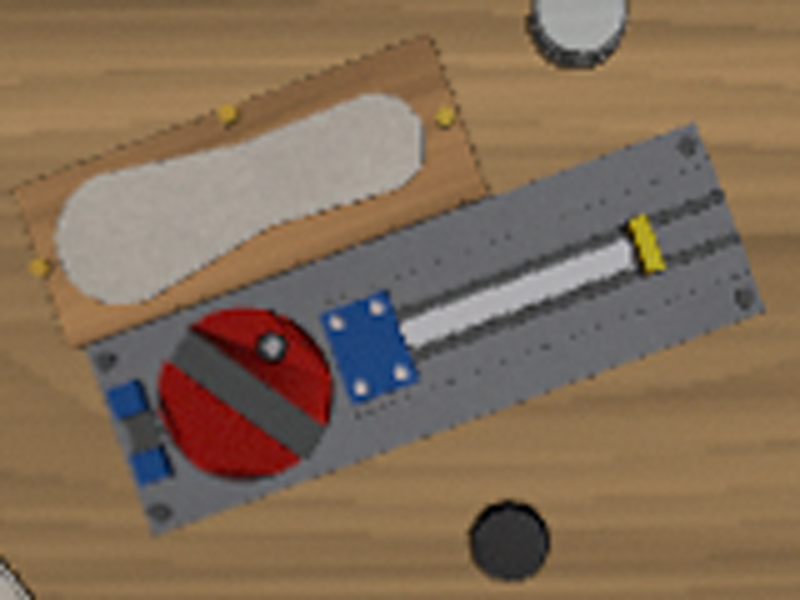

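```bash
python3 - <<'E'
from h import *
import pickle
S=pickle.load(open("s0.pkl","rb"));s=S["top"]
def c(x,y,z): return at(s,190+(x+.5)/5-.5,155+(y+.5)/5-.5,z)
C=[c(695,124,.006),c(764,312,.006),c(155,534,.006),c(88,347,.006)]
for p in C: print(p)
r=(C[0]+C[1])/2;f=(C[2]+C[3])/2
print("len",np.linalg.norm(f-r),"wid",np.linalg.norm(C[0]-C[1]),np.linalg.norm(C[2]-C[3]))
d=(f-r)[:2];d/=np.linalg.norm(d)
d2=(C[2]-C[1]+C[3]-C[0])[:2]; 
m=(r+f)/2; n=np.array([-d[1],d[0]])
print("dir",d,np.degrees(np.arctan2(d[1],d[0])))
O=m[:2]+d*.02   # mid is at x=-20
print("O by base",O)
for nm,a in dict(disc=(246,394,.032),peg=(271,347,.072),tab=(647,243,.064),guide=(369,347,.035),pot=(510,540,.045),tin=(580,14,.060),keep=(141,432,.035),ends1=(186,345,.032),ends2=(315,447,.032),barrear=(625,252,.026),barfr=(405,332,.026)).items():
    P=c(*a); q=P[:2]-O; print(nm,P[:2].round(4),"jig",(q@d*1e3).round(1),(q@n*1e3).round(1))
P=at(s,252/1.4286,375/1.4286,.024);q=P[:2]-O;print("insole",P,q@d,q@n)
E
```

```text
[ 0.67434128 -0.16833995  0.006     ]
[ 0.55253649 -0.20987106  0.006     ]
[0.41644654 0.18377347 0.006     ]
[0.53755519 0.22584037 0.006     ]
len 0.41687208334914183 wid 0.12869048330285396 0.12820658379188807
dir [-0.3272899   0.94492398] 109.1043657558383
O by base [0.53867408 0.02674919]
disc [0.5058 0.1204] jig 99.2 0.4
peg [0.5346 0.0998] jig 70.3 -20.1
tab [ 0.5946 -0.1317] jig -168.0 -1.0
guide [0.5341 0.042 ] jig 15.9 -0.7
pot [ 0.4126 -0.0444] jig -25.9 142.4
tin [ 0.7379 -0.0936] jig -178.9 -148.9
keep [0.4829 0.187 ] jig 169.6 0.3
ends1 [0.5374 0.1581] jig 124.5 -41.8
ends2 [0.4718 0.0772] jig 69.6 46.6
barrear [ 0.5915 -0.1203] jig -156.2 -1.8
barfr [0.5434 0.0196] jig -8.3 -2.1
insole [0.41555475 0.32390528 0.024     ] 0.3210856255873567 0.01908221345125049
```

The jig checks out: base 417 x 128 mm against 420 x 130, disc axis at jig x of 99 mm, keeper at 170 mm, and the tab giving the nose at about 33 mm. The disc is at about 2.16 rad, so I'll turn it +57° to pi. The peg goes from jig (70,-20) to (100,-36). I'll cage it between half-open fingers, with the jaw line along jig x.

>>> drive_tool(
  series=[
    [[0.354, -0.353, 0, 0.05], [0.354, -0.353, 0, 0.05], [0.354, -0.353, 0, 0.05], [0.354, -0.353, 0, 0.05], [0.354, -0.353, 0, 0.05]],
  ],
  claw=0.5,
)

```text
clock: 0.6
tcp_pos: [0.3505, -0.3624, 0.2303]
orientation: [[0.945, 0.327, -0.0], [0.327, -0.945, 0.0], [-0.0, -0.0, -1.0]]
wrist_force: [1.0, -0.1, -0.0]
width: 0.0551
grasp_force: 0.0
```

```bash
cat > j.py <<'E'
from h import *
import sys
O=np.array([.5387,.0267]); a=np.radians(109.1); d=np.array([np.cos(a),np.sin(a)]); n=np.array([-d[1],d[0]])
def st():
    o=robot.observe(); p=np.array(o["tcp_pos"]); R=np.array(o["orientation"]); return o,p,R
def show(X=None,Y=None,Z=None):
    o,p,R=st(); q=p[:2]-O
    print("t",round(o["clock"],2),"jig mm",np.round([q@d*1e3,q@n*1e3,p[2]*1e3],1),"xang",np.degrees(np.arctan2(R[1,0],R[0,0])).round(2),"F",np.round(o["wrist_force"],1),"w",round(o["width"],4))
    if X is not None:
        T=np.r_[O+d*X/1e3+n*Y/1e3,Z/1e3]; print("shares",(R.T@(T-p)/.5).round(3))
if __name__=="__main__": show(*map(float,sys.argv[1:]))
E
python3 j.py 70 -20 100
```

```text
t 0.6 jig mm [-306.1  305.2  230.3] xang 19.07 F [ 1.  -0.1 -0. ] w 0.0551
shares [ 0.65  -0.752  0.26 ]
```

>>> drive_tool(
  series=[
    [[0.325, -0.376, 0.1, 0], [0.325, -0.376, 0.1, 0], [0.325, -0.376, 0.1, 0], [0.325, -0.376, 0.1, 0], [0.325, -0.376, 0.1, 0]],
  ],
)

```text
clock: 1.1
tcp_pos: [0.4413, -0.1349, 0.1809]
orientation: [[0.945, 0.326, 0.0], [0.326, -0.945, -0.0], [0.0, 0.0, -1.0]]
wrist_force: [1.5, -0.9, -0.4]
width: 0.0431
grasp_force: 0.0
```

>>> drive_tool(
  series=[
    [[0.325, -0.376, 0.1, 0], [0.325, -0.376, 0.1, 0], [0.325, -0.376, 0.1, 0], [0.325, -0.376, 0.1, 0], [0.325, -0.376, 0.1, 0]],
  ],
)

```text
clock: 1.6
tcp_pos: [0.5323, 0.0925, 0.1314]
orientation: [[0.945, 0.326, 0.0], [0.326, -0.945, -0.0], [-0.0, 0.0, -1.0]]
wrist_force: [1.3, -0.5, 0.3]
width: 0.0437
grasp_force: 0.0
```

```bash
python3 j.py 70 -20 100
```

```text
t 1.6 jig mm [ 64.2 -15.5 131.4] xang 19.04 F [ 1.3 -0.5  0.3] w 0.0437
shares [ 0.009 -0.012  0.063]
```

>>> drive_tool(
  series=[
    [[0.009, -0.012, 0.02, 0], [0.009, -0.012, 0.04, 0], [0.009, -0.012, 0.09, 0], [0.009, -0.012, 0.15, 0], [0.009, -0.012, 0.15, 0]],
  ],
)

```text
clock: 2.1
tcp_pos: [0.5313, 0.0949, 0.0532]
orientation: [[0.946, 0.325, -0.007], [0.325, -0.946, -0.002], [-0.007, -0.0, -1.0]]
wrist_force: [-0.1, 0.2, -0.3]
width: 0.0435
grasp_force: 0.0
```

```bash
python3 - <<'E'
from j import *
s=viewer.snapshot("top"); t=viewer.snapshot("side")
a=cv2.resize(s["frame"][195:265,195:295],None,fx=4,fy=4,interpolation=cv2.INTER_CUBIC)
b=cv2.resize(t["frame"][175:245,220:320],None,fx=4,fy=4,interpolation=cv2.INTER_CUBIC)
cv2.imwrite("pics/c2.png",np.hstack([a,b])); show(100,-36,55)
E
```

```text
t 2.2 jig mm [ 67.4 -18.3  57. ] xang 18.97 F [ 0.5  0.2 -0.1] w 0.0434
shares [ 0.035 -0.065  0.004]
```

View pics/c2.png

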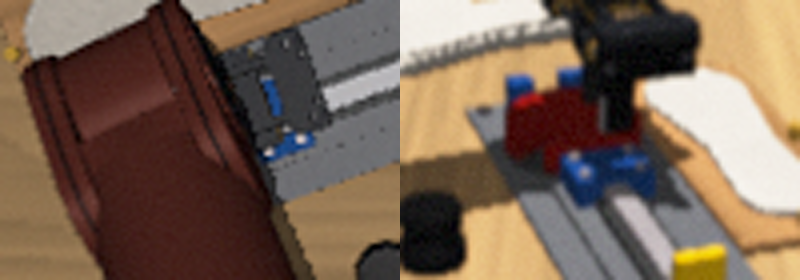

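The side view shows the fingers around the peg at about (615,100), above the disc and clear of the guide, and the forces read nil. Now I push the peg round along its arc.

>>> drive_tool(
  series=[
    [[0.003, -0.029, 0.004, 0], [0.015, -0.039, 0.004, 0], [0.023, -0.049, 0.004, 0], [0.028, -0.059, 0.004, 0], [0.033, -0.069, 0.004, 0]],
  ],
)

```text
clock: 2.7
tcp_pos: [0.5428, 0.1333, 0.0566]
orientation: [[0.946, 0.324, 0.007], [0.324, -0.946, -0.002], [0.006, 0.004, -1.0]]
wrist_force: [11.7, -7.7, -3.0]
width: 0.0432
grasp_force: 5.6
```

```bash
python3 j.py 110 -36 55
```

```text
t 2.7 jig mm [ 99.3 -38.8  56.6] xang 18.93 F [11.7 -7.7 -3. ] w 0.0432
shares [-0.006 -0.021  0.003]
```

>>> drive_tool(
  series=[
    [[0, -0.006, 0, 0], [0, -0.012, 0, 0], [0, -0.012, 0, 0]],
  ],
)

```text
clock: 3.0
tcp_pos: [0.5397, 0.141, 0.0569]
orientation: [[0.945, 0.326, 0.005], [0.326, -0.945, 0.0], [0.005, 0.002, -1.0]]
wrist_force: [4.3, -2.7, 1.4]
width: 0.0436
grasp_force: 2.1
```

```bash
python3 j.py 112 -36 55
```

```text
t 3.0 jig mm [107.7 -38.3  56.9] xang 19.02 F [ 4.3 -2.7  1.4] w 0.0436
shares [-0.005 -0.009  0.004]
```

>>> drive_tool(
  series=[
    [[0, -0.005, 0, 0], [0, -0.009, 0, 0], [0, -0.009, 0, 0]],
  ],
)

```text
clock: 3.3
tcp_pos: [0.5378, 0.1453, 0.0568]
orientation: [[0.945, 0.326, 0.004], [0.326, -0.945, 0.0], [0.004, 0.001, -1.0]]
wrist_force: [3.9, -3.3, 0.9]
width: 0.0437
grasp_force: 1.9
```

>>> drive_tool(
  series=[
    [[0, 0.012, 0, 0], [0, 0.012, -0.08, 0], [0, 0.012, -0.18, 0], [0, 0.2, -0.18, 0], [0, 0.3, -0.18, 0]],
  ],
)

```text
clock: 3.8
tcp_pos: [0.5711, 0.046, 0.1476]
orientation: [[0.944, 0.33, 0.004], [0.33, -0.944, 0.001], [0.004, 0.001, -1.0]]
wrist_force: [1.3, -0.1, -0.6]
width: 0.0431
grasp_force: 0.0
```

>>> drive_tool(
  series=[
    [[0, 0.1, 0, 0], [0, 0.2, 0, 0], [0, 0.3, 0, 0], [0, 0.36, 0, 0], [0, 0.4, 0, 0]],
  ],
  claw=0,
)

```text
clock: 4.3
tcp_pos: [0.6352, -0.1469, 0.1448]
orientation: [[0.946, 0.324, -0.001], [0.324, -0.946, -0.0], [-0.001, -0.0, -1.0]]
wrist_force: [-0.1, -0.5, -0.2]
width: 0.0116
grasp_force: 0.0
```

```bash
python3 - <<'E'
from j import *
s=viewer.snapshot("top")
cv2.imwrite("pics/c3.png",cv2.resize(s["frame"][155:275,190:350],None,fx=5,fy=5,interpolation=cv2.INTER_CUBIC))
show(-200,0,110)
E
```

```text
t 4.35 jig mm [-198.1  -34.   144.6] xang 18.78 F [-0.8 -2.4  0.5] w 0.0073
shares [-0.068  0.004  0.069]
```

View pics/c3.png

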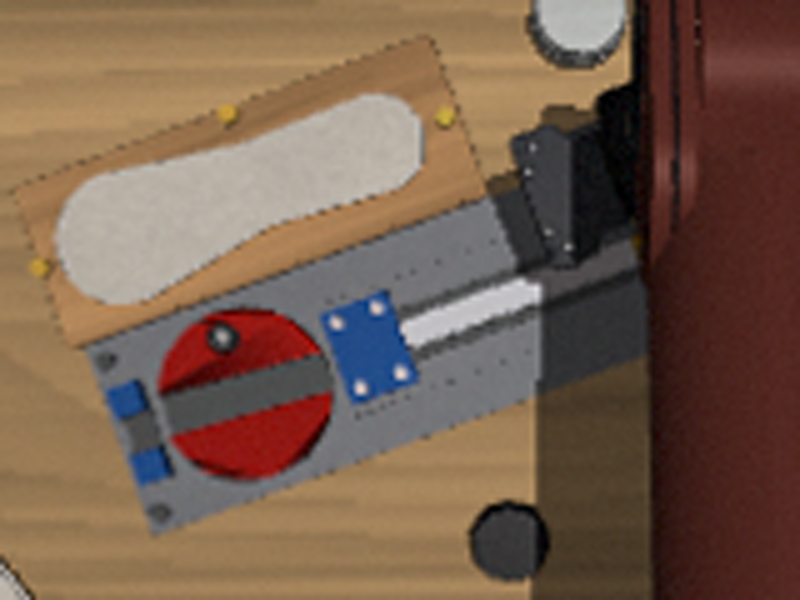

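```bash
python3 - <<'E'
from h import *
import pickle
from j import O,d,n
s=pickle.load(open("s0.pkl","rb"))["top"]
def c(x,y,z):
    P=at(s,190+(x+.5)/5-.5,155+(y+.5)/5-.5,z);q=P[:2]-O;return np.array([q@d,q@n])*1e3
print("peg",c(223,337,.072))
for A,B in (((320,355),(163,400)),((332,393),(170,432))):
    v=c(*B,.032)-c(*A,.032);print(np.degrees(np.arctan2(v[1],v[0])))
E
```

```text
peg [ 96.03613594 -35.92466166]
-4.08673061225603
-6.493091617358162
```

The slot line runs about 5° short of the jig axis, with the peg at x of 96 mm where 100 is wanted. It's within tolerance, but I'll nudge it 4 mm more using the same cage.

>>> drive_tool(
  series=[
    [[0, -0.1, 0, 0], [0, -0.2, 0, 0], [0, -0.3, 0, 0], [0, -0.4, 0, 0], [0, -0.4, 0, 0]],
  ],
  claw=0.5,
)

```text
clock: 4.85
tcp_pos: [0.5671, 0.0555, 0.1458]
orientation: [[0.941, 0.338, -0.0], [0.338, -0.941, 0.004], [0.001, -0.003, -1.0]]
wrist_force: [-0.0, -0.6, 0.0]
width: 0.039
grasp_force: 0.0
```

>>> drive_tool(
  series=[
    [[0, -0.1, 0, 0], [0, -0.2, 0, 0], [0, -0.286, 0, 0], [0, -0.286, 0, 0], [0, -0.286, 0.06, 0]],
  ],
)

```text
clock: 5.35
tcp_pos: [0.5246, 0.1843, 0.1184]
orientation: [[0.943, 0.331, 0.006], [0.331, -0.944, 0.002], [0.007, -0.0, -1.0]]
wrist_force: [0.7, -0.7, -0.2]
width: 0.0437
grasp_force: 0.0
```

```bash
python3 j.py 116 -36 57
```

```text
t 5.35 jig mm [153.5 -38.2 118.4] xang 19.35 F [ 0.7 -0.7 -0.2] w 0.0437
shares [-0.006  0.075  0.123]
```

>>> drive_tool(
  series=[
    [[-0.006, 0.06, 0, 0], [-0.006, 0.093, 0, 0], [-0.006, 0.093, 0, 0], [-0.006, 0.093, 0.02, 0], [-0.006, 0.093, 0.02, 0]],
  ],
)

```text
clock: 5.85
tcp_pos: [0.5343, 0.1369, 0.1037]
orientation: [[0.945, 0.328, -0.002], [0.328, -0.945, 0.0], [-0.002, -0.001, -1.0]]
wrist_force: [0.2, 0.2, 0.2]
width: 0.0437
grasp_force: 0.0
```

```bash
python3 j.py 107 -37 57
```

```text
t 5.85 jig mm [105.6 -31.9 103.7] xang 19.16 F [0.2 0.2 0.2] w 0.0437
shares [ 0.01  -0.003  0.093]
```

>>> drive_tool(
  series=[
    [[0.008, 0, 0.05, 0], [0.008, 0, 0.09, 0], [0.008, 0, 0.09, 0], [0.008, -0.008, 0.09, 0], [0.008, -0.014, 0.09, 0]],
  ],
)

```text
clock: 6.35
tcp_pos: [0.5374, 0.145, 0.0611]
orientation: [[0.945, 0.327, 0.001], [0.327, -0.945, 0.001], [0.001, -0.0, -1.0]]
wrist_force: [0.3, 0.8, 0.2]
width: 0.0437
grasp_force: 0.0
```

```bash
python3 j.py 116.4 -37 57
```

```text
t 6.35 jig mm [112.2 -37.4  61.1] xang 19.11 F [0.3 0.8 0.2] w 0.0437
shares [-0.001 -0.008  0.008]
```

>>> drive_tool(
  series=[
    [[0, -0.006, 0, 0], [0, -0.012, 0, 0], [0, -0.012, 0, 0]],
  ],
)

```text
clock: 6.65
tcp_pos: [0.5363, 0.1497, 0.0611]
orientation: [[0.945, 0.327, 0.003], [0.327, -0.945, 0.0], [0.003, 0.001, -1.0]]
wrist_force: [2.4, -1.8, 0.2]
width: 0.0439
grasp_force: 1.1
```

```bash
python3 j.py 106 -37 150
```

```text
t 6.65 jig mm [117.  -38.   61.1] xang 19.07 F [ 2.4 -1.8  0.2] w 0.0439
shares [-0.001  0.022 -0.178]
```

>>> drive_tool(
  series=[
    [[0, 0.022, 0, 0], [0, 0.022, -0.09, 0], [0, 0.022, -0.17, 0], [0, 0.1, -0.17, 0], [0, 0.2, -0.17, 0]],
  ],
)

```text
clock: 7.15
tcp_pos: [0.5683, 0.0563, 0.1471]
orientation: [[0.943, 0.331, 0.003], [0.331, -0.943, 0.001], [0.003, -0.0, -1.0]]
wrist_force: [0.9, 0.5, -0.7]
width: 0.0433
grasp_force: 0.0
```

>>> drive_tool(
  series=[
    [[0, 0.1, 0, 0], [0, 0.2, 0, 0], [0, 0.3, 0, 0], [0, 0.4, 0, 0], [0, 0.46, 0, 0]],
  ],
  claw=0,
)

```text
clock: 7.65
tcp_pos: [0.6426, -0.1683, 0.1446]
orientation: [[0.947, 0.322, -0.001], [0.322, -0.947, -0.001], [-0.001, 0.001, -1.0]]
wrist_force: [-0.0, -0.7, 0.6]
width: 0.0112
grasp_force: 0.0
```

```bash
python3 j.py -215 0 38
```

```text
t 7.65 jig mm [-218.2  -34.4  144.6] xang 18.81 F [-0.  -0.7  0.6] w 0.0112
shares [-0.069 -0.006  0.213]
```

>>> drive_tool(
  series=[
    [[-0.069, 0, 0, 0], [-0.069, 0, 0.04, 0], [-0.069, 0, 0.12, 0], [-0.069, 0, 0.12, 0], [-0.069, 0, 0.12, 0]],
  ],
)

```text
clock: 8.15
tcp_pos: [0.6097, -0.1738, 0.0851]
orientation: [[0.945, 0.327, -0.002], [0.327, -0.945, 0.001], [-0.001, -0.001, -1.0]]
wrist_force: [0.2, 0.3, 0.5]
width: 0.0004
grasp_force: 0.0
```

```bash
python3 - <<'E'
from j import *
s=viewer.snapshot("top"); t=viewer.snapshot("side")
a=cv2.resize(s["frame"][195:265,205:305],None,fx=4,fy=4,interpolation=cv2.INTER_CUBIC)
b=cv2.resize(t["frame"][195:265,230:330],None,fx=4,fy=4,interpolation=cv2.INTER_CUBIC)
cv2.imwrite("pics/c4.png",np.hstack([a,b])); show(-213,0,38)
E
```

```text
t 8.25 jig mm [-213.2   -3.    86.9] xang 19.08 F [0.2 0.  0.9] w 0.0004
shares [-0.006 -0.001  0.098]
```

View pics/c4.png

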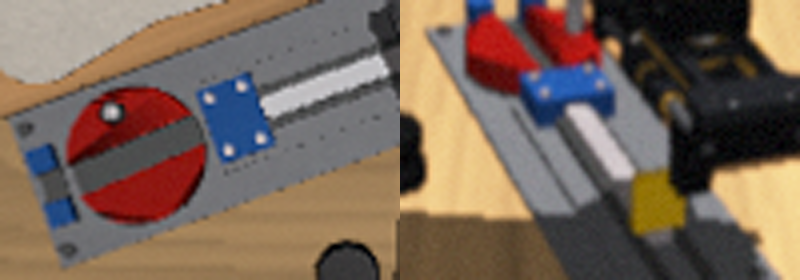

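```bash
python3 - <<'E'
from j import *
import pickle
t=pickle.load(open("s0.pkl","rb"))["side"]
p=np.array(robot.observe()["tcp_pos"])
for nm,P in dict(tip=p-[0,0,.008],tab=np.r_[O-d*.174-n*.001,.043]).items(): print(nm,(proj(t,P)-[230,195])*4+[400,0])
E
```

```text
tip [688.0007697  187.98590781]
tab [659.54177781 204.35041586]
```

The slot is now in line with the jig. The fingertip and tab project within a few pixels of where I see them, at (690,190) and (657,203). Next I go down behind the tab.

>>> drive_tool(
  series=[
    [[-0.005, 0, 0.05, 0], [-0.005, 0, 0.095, 0], [-0.005, 0, 0.095, 0], [-0.005, -0.02, 0.095, 0], [-0.005, -0.035, 0.095, 0]],
  ],
)

```text
clock: 8.75
tcp_pos: [0.6032, -0.1569, 0.0395]
orientation: [[0.945, 0.327, 0.003], [0.327, -0.945, -0.0], [0.002, 0.001, -1.0]]
wrist_force: [0.6, 0.7, 0.2]
width: 0.0004
grasp_force: 0.0
```

```bash
python3 j.py -34 0 38
```

```text
t 8.75 jig mm [-194.7   -0.9   39.5] xang 19.09 F [0.6 0.7 0.2] w 0.0004
shares [-0.002 -0.321  0.003]
```

>>> drive_tool(
  series=[
    [[0, -0.014, 0, 0], [0, -0.028, 0, 0], [0, -0.044, 0, 0], [0, -0.06, 0, 0], [0, -0.076, 0, 0]],
  ],
)

```text
clock: 9.25
tcp_pos: [0.5908, -0.1232, 0.0388]
orientation: [[0.946, 0.326, 0.003], [0.326, -0.946, -0.002], [0.002, 0.003, -1.0]]
wrist_force: [1.2, -5.1, 4.3]
width: 0.0004
grasp_force: 3.2
```

>>> drive_tool(
  series=[
    [[0, -0.016, 0, 0], [0, -0.032, 0, 0], [0, -0.048, 0, 0], [0, -0.064, 0, 0], [0, -0.08, 0, 0]],
  ],
)

```text
clock: 9.75
tcp_pos: [0.5777, -0.0854, 0.0388]
orientation: [[0.946, 0.326, 0.003], [0.326, -0.946, -0.002], [0.002, 0.003, -1.0]]
wrist_force: [2.7, -5.3, 4.2]
width: 0.0004
grasp_force: 3.3
```

```bash
python3 j.py -34 0 38
```

```text
t 9.75 jig mm [-118.7   -0.2   38.8] xang 19.0 F [ 2.7 -5.3  4.2] w 0.0004
shares [-0.001 -0.169  0.001]
```

>>> drive_tool(
  series=[
    [[0, -0.016, 0, 0], [0, -0.032, 0, 0], [0, -0.048, 0, 0], [0, -0.064, 0, 0], [0, -0.08, 0, 0]],
  ],
)

```text
clock: 10.25
tcp_pos: [0.5648, -0.0476, 0.0388]
orientation: [[0.946, 0.325, 0.003], [0.325, -0.946, -0.002], [0.002, 0.003, -1.0]]
wrist_force: [2.2, -5.6, 4.5]
width: 0.0004
grasp_force: 3.5
```

>>> drive_tool(
  series=[
    [[0, -0.014, 0, 0], [0, -0.028, 0, 0], [0, -0.042, 0, 0], [0, -0.054, 0, 0], [0, -0.066, 0, 0]],
  ],
)

```text
clock: 10.75
tcp_pos: [0.5542, -0.0166, 0.0389]
orientation: [[0.946, 0.325, 0.003], [0.325, -0.946, -0.002], [0.002, 0.003, -1.0]]
wrist_force: [1.7, -6.0, 6.0]
width: 0.0008
grasp_force: 4.2
```

```bash
python3 j.py -34 0 38
```

```text
t 10.75 jig mm [-45.9  -0.5  38.9] xang 18.99 F [ 1.7 -6.   6. ] w 0.0008
shares [-0.001 -0.024  0.002]
```

>>> drive_tool(
  series=[
    [[0, -0.006, 0, 0], [0, -0.012, 0, 0], [0, -0.018, 0, 0], [0, -0.022, 0, 0], [0, -0.026, 0, 0]],
  ],
)

```text
clock: 11.25
tcp_pos: [0.5507, -0.005, 0.0394]
orientation: [[0.946, 0.325, 0.005], [0.325, -0.946, -0.003], [0.003, 0.004, -1.0]]
wrist_force: [2.5, -9.0, 9.5]
width: 0.0006
grasp_force: 5.6
```

```bash
python3 j.py -34 0 38
```

```text
t 11.25 jig mm [-33.9  -1.   39.4] xang 18.97 F [ 2.5 -9.   9.5] w 0.0006
shares [-0.002  0.     0.003]
```

>>> drive_tool(
  series=[
    [[0, -0.003, 0, 0], [0, -0.006, 0, 0], [0, -0.006, 0, 0]],
  ],
)

```text
clock: 11.55
tcp_pos: [0.5497, -0.002, 0.0395]
orientation: [[0.946, 0.325, 0.005], [0.325, -0.946, -0.003], [0.004, 0.004, -1.0]]
wrist_force: [1.7, -8.0, 9.0]
width: 0.0003
grasp_force: 4.9
```

```bash
python3 j.py -34 0 38
```

```text
t 11.55 jig mm [-30.7  -1.   39.5] xang 18.97 F [ 1.7 -8.   9. ] w 0.0003
shares [-0.002  0.006  0.003]
```

>>> drive_tool(
  series=[
    [[0, -0.004, 0, 0], [0, -0.008, 0, 0], [0, -0.008, 0, 0]],
  ],
)

```text
clock: 11.85
tcp_pos: [0.5491, -0.0003, 0.0396]
orientation: [[0.946, 0.324, 0.006], [0.324, -0.946, -0.005], [0.004, 0.006, -1.0]]
wrist_force: [5.3, -14.1, 7.5]
width: 0.0004
grasp_force: 8.1
```

```bash
python3 - <<'E'
from j import *
t=viewer.snapshot("side")
cv2.imwrite("pics/c5.png",cv2.resize(t["frame"][180:250,230:330],None,fx=8,fy=8,interpolation=cv2.INTER_CUBIC)); show()
E
```

```text
t 11.9 jig mm [-28.9  -1.   39.6] xang 18.88 F [  4.5 -14.3   8.1] w 0.0005
```

View pics/c5.png

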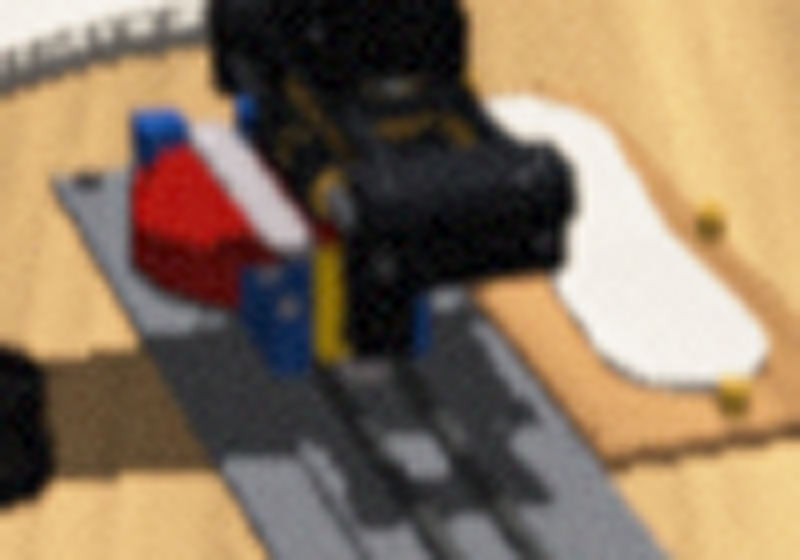

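The tab is against the guide at about (330,300), the bar runs through the slot to the keeper, and the push force has jumped. I'll give one more small press, then back off.

>>> drive_tool(
  series=[
    [[0, -0.004, 0, 0], [0, -0.004, 0, 0], [0, -0.004, 0, 0]],
  ],
)

```text
clock: 12.2
tcp_pos: [0.549, -0.0002, 0.0397]
orientation: [[0.947, 0.322, 0.007], [0.322, -0.947, -0.006], [0.005, 0.008, -1.0]]
wrist_force: [8.3, -19.9, 6.5]
width: 0.0004
grasp_force: 10.7
```

>>> drive_tool(
  series=[
    [[0, 0.02, 0, 0], [0, 0.06, 0, 0], [0, 0.08, -0.06, 0], [0, 0.12, -0.15, 0], [0, 0.2, -0.2, 0]],
  ],
)

```text
clock: 12.7
tcp_pos: [0.5792, -0.0857, 0.141]
orientation: [[0.943, 0.332, 0.003], [0.332, -0.943, 0.001], [0.003, -0.0, -1.0]]
wrist_force: [0.6, 0.7, -0.7]
width: 0.0003
grasp_force: 0.0
```

>>> drive_tool(
  series=[
    [[0, 0.1, 0, 0], [0, 0.2, 0, 0], [0, 0.3, 0, 0], [0, 0.4, 0, 0], [0, 0.4, 0, 0]],
  ],
)

```text
clock: 13.2
tcp_pos: [0.6427, -0.2865, 0.1361]
orientation: [[0.948, 0.318, -0.001], [0.318, -0.948, -0.003], [-0.002, 0.002, -1.0]]
wrist_force: [-0.5, -0.2, -0.5]
width: 0.0004
grasp_force: 0.0
```

```bash
python3 - <<'E'
from j import *
s=viewer.snapshot("top"); show()
cv2.imwrite("pics/c6.png",cv2.resize(s["frame"][155:275,190:350],None,fx=5,fy=5,interpolation=cv2.INTER_CUBIC))
E
```

```text
t 13.25 jig mm [-325.8    2.6  136.3] xang 18.76 F [ 0.3  0.9 -1.2] w 0.0006
```

View pics/c6.png

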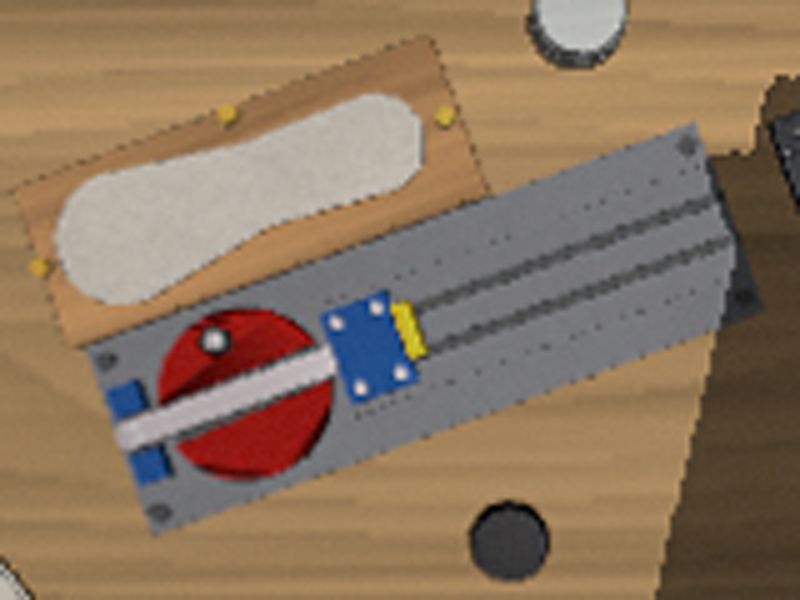

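The bar is home: tab against the guide at (408,330), nose through the keeper at (122,435), slot in line, and the pot and tin unmoved. The robot is clear, so I'm handing in.

```bash
python3 -c "
from rig import robot
print(robot.close_job())"
```

```text
the job is handed in; nothing more can be done
None
```

The jig is locked and handed in at about 13 s: the slot is in line, the bar is fully home with its tab against the blue guide, and the ink pot, glue tin and insoles were not touched; the hand-in call returned no verdict.

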